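# Turn the bench caddy to bring the glue bottle to the front

### The arm

A 6-joint arm with a two-finger parallel gripper is mounted at the origin on the work surface. World frame = base frame: x ahead of the robot, y to its left, z up, the work surface at z = 0. Lengths are in m, angles in rad, forces in N, time in s.
With the tool pointing down it reaches from about 0.35 to 0.775 m from the base axis. Payload 7.3 kg.
Tool frame: the origin (TCP) lies on the front face of the gripper's body, between the roots of the fingers; the fingertips stand 66 mm ahead of it and the grasp point (between the pads) lies 47 mm ahead of it; z points along the fingers, y is the direction in which the jaws open and shut (so a half turn about z gives the same grasp; the last joint's range is limited). The gripper opens to 92 mm and grips with 3 to 60 N. Pads are 19 mm wide; open, the fingers measure 130 mm over their backs; the gripper's body (75 mm by 190 mm) begins 47 mm behind the grasp point.
Start: joints at [0.991, 0.342, 1.524, -0, 1.275, -0.146], TCP at [0.221, 0.476, 0.292] pointing down, gripper open.
Joint ranges: [-2.53, 2.53], [-0.77, 2.02], [0.04, 2.7], [-1, 4.14], [0.28, 2.66], [-3.11, 3.11]. Speed limits (rad/s): [2.57, 2.57, 3.14, 3.14, 3.14, 3.14].

### API

Orientations are given as [roll, pitch, yaw] about the fixed x, y, z axes, in that order (R = Rz(yaw) Ry(pitch) Rx(roll)).
In Python, from cell import observe, read_camera, hand_in, search_frame, tip_of gives the robot as it stands. The module is installed in compiled form; this text tells all that it offers.
- The arm moves only by the tool apply_moves, never from a script. Its argument "motion" is a list of rows, each an object with "offset": the shift along the tool's x, y, z in mm, a list of three; "rotation": the turn, a rotation vector about the tool's x, y, z in rad, a list of three. In form: [{"offset": [x, y, z], "rotation": [rx, ry, rz]}, ...]. A call has 1 to 12 rows; each row shifts and turns the pose as measured when the row begins, along the tool's axes as they then stand; what a row does not reach is not made up. A row lasts 1/12 s, in which the tool goes at most 41.7 mm and 7.16 degrees, less where a joint would pass 70% of its speed; a pose out of reach is approached as far as the arm can. A call with a gripper value outside its range is refused whole. "grip" is the closure, from 0 (fully open) to 1 (shut), set as the call begins (left out, the last holds). The fingers move at their own pace and stop on an object; "grip_force" is the grip in N (left out, the last holds). Time passes only in rows, so rows that do not move let the fingers close. It gives the time, the measured TCP pose, the force and the opening at its end, in the units of the state.
- observe(): the state, without advancing time (a new reading comes with each control period).
- read_camera(name): name is "side" or "top"; returns a dict with "img" (420x560x3 uint8, red, green, blue), "camera_matrix" (3x3 intrinsics, pixels), "R" (3x3) and "t" (3): a world point X has camera coordinates R X + t. Camera axes: x right, y down, z forward; pixel columns grow to the right and rows downward; lengths in m; the calibration is good to about 2 mm. A picture is of the moment at which its call begins. There is no depth.
- hand_in(): hands the job in, once; it reports no verdict.
Trained networks look in a picture, given as the dict that the camera call returned (one of the last four; its "shot" number tells which), for a name from the list of things; names that differ only in an ending like _2 or _b are one class to them, and where a whole thing is asked for, a point or a joint stands for the part that bears it (a point fixed in the world has none). Each returns a list of dicts, best first, with "score" (0 to 1); they miss things now and then, are a little off and sometimes report something else, mostly with a low value. They report only what shows in the picture. A call takes as long as a camera call. They do not tell look-alikes from the thing itself.
- search_frame(query, picture): "location" ([x, y, z] in m, in world coordinates, good to about 4 mm: the middle of the surface that is visible of it).
- tip_of(query, picture): "location" ([x, y, z] in m, in world coordinates, good to about 4 mm: a listed point, or the origin of a listed thing).
The state is a dict: "time": time; "qpos": joint angles; "qvel": joint speeds; "joint_efforts": joint torques, N m; "tool_pos": TCP position; "tool_rot": TCP orientation; "contact_force": force on the tool from outside, world axes, zero at the start; "torque": the same for the moment, N m; "opening": finger opening in m.
Only numpy, scipy, OpenCV 4.12 (cv2) and the standard library are available. Lean on these libraries where they do the work, as an engineer would, in place of code of your own. Each camera call takes 0.05 s, during which the arm holds its last target.

### The job

Bring the glue bottle with the pointed nozzle to the front of the revolving bench caddy: with a fingertip, push the rim of the round tray round until the bottle stands in the middle of the open front side of the caddy, then leave the tray at rest. Turn it steadily, without flicking it, push only on the tray and not on the cups or on anything standing in them, lift nothing, and leave the mallet, the sanding block and the wax tin where they lie.

Things in the scene. Friction and masses are not known exactly. Their poses are not given: they have to be found in the camera images.
- caddy_base: fixed grey-painted baseboard of the caddy, 360 x 360 x 12 mm, on the bench. A wooden fence 10 mm thick, its top 35 mm above the bench, runs round three sides; the fourth, towards its own -x, is open: the FRONT of the caddy, looking roughly at the robot (askew by up to 0.25 rad). Origin on the bench under the tray's axis, in the middle of the board; x points from the open front to the back, z up.
- tray: round plywood tray that turns on the caddy, 270 mm across, underside 18 mm and top 40 mm above the bench (6 mm over the baseboard). It turns either way without end about the vertical axis through the middle of the board; the bearing is a little stiff: about 1.2 N at the rim turns it, and it stops almost at once when let go. Origin on the axis, at its underside. Its rim has cut-outs (see cut_out).
- cut_out (a point): one of the five finger cut-outs through the tray's rim, all alike: 25 mm deep (radius 135 mm in to 110 mm), 40 mm wide at the bottom, 49 mm at the mouth, flat radial sides, open above, below and outward. They lie midway between neighbouring cups: 36, 108 and 180 degrees from each. A fingertip let down into one pushes on its side. Point: its middle, 122 mm from the axis, at the tray's top.
- cups: five open grey pipe offcuts fixed upright on the tray, 72 degrees apart, their middles 72 mm from the axis: 68 mm across outside, 60 mm inside, 26 mm high, tops 66 mm above the bench. They turn with the tray. Origin and axes as the tray's.
- glue_bottle: the glue bottle: plain white round bottle 52 mm across with a long pointed nozzle (the only pointed one), body 72 mm high, 142 mm high to the nozzle's tip. It stands loose in one of the five cups, about 4 mm of play all round; origin at the centre of its underside, z up its axis.
- oil_bottle: plain white round bottle 50 mm across and 115 mm high with a paper label, a narrow neck and a flat cap. It stands loose in one of the five cups, about 4 mm of play all round; origin at the centre of its underside, z up its axis.
- screw_jar: squat glass jar of brass screws 52 mm across, 76 mm high, flat steel lid. It stands loose in one of the five cups, about 4 mm of play all round; origin at the centre of its underside, z up its axis.
- varnish_tin: closed round tin 52 mm across, 82 mm high, paper label. It stands loose in one of the five cups, about 4 mm of play all round; origin at the centre of its underside, z up its axis.
- brush_pot: metal pot 50 mm across, 70 mm high, with three wooden brush handles sticking up to about 135 mm (at most 30 mm off its axis). It stands loose in one of the five cups, about 4 mm of play all round; origin at the centre of its underside, z up its axis.
- mallet: wooden mallet lying on the bench outside the caddy on its -y side, handle along its own x (from -175 mm to the head), head 75 x 135 x 58 mm high centred 110 mm along +x. Origin on the bench.
- sanding_block: cork sanding block 115 x 66 x 40 mm lying on the bench outside the caddy on its +y side. Origin at the centre of its underside.
- wax_tin: small flat tin 42 mm across, 22 mm high, on the baseboard in its back +y corner, beside the tray, 25 to 33 mm clear of the tray's rim. Origin at the centre of its underside.
Mind the look-alikes: they are no part of the job. Leave any green look-alike of the brush_pot alone.

How it is judged:
On the way:
1. a finger pushes on the tray (contact force between the fingers and tray above 0.3 N), for 0.1 s.
At the end, for the whole second after the job is handed in: The glue bottle stands 50 to 90 mm in front of the tray's axis and at most 18 mm to either side of the line from the axis to the middle of the open front; the tray is at rest (under 0.05 rad/s); all five things stand upright (within 0.15 rad) in their cups (undersides below 48 mm) (y of glue_bottle in the frame of caddy_base between -0.018 and 0.018 m and x of glue_bottle in the frame of caddy_base between -0.09 and -0.05 m and angular speed of tray below 0.05 rad/s and angle between each of glue_bottle, oil_bottle, screw_jar, varnish_tin, brush_pot's own z axis and vertical below 0.15 rad and height (world z) of each of glue_bottle, oil_bottle, screw_jar, varnish_tin, brush_pot below 0.048 m); the robot touches nothing.
It fails at once if the robot pushes on something that stands in a cup (over 2 N) (contact force between any of the fingers, the arm and glue_bottle above 2 N or contact force between any of the fingers, the arm and oil_bottle above 2 N or contact force between any of the fingers, the arm and screw_jar above 2 N or contact force between any of the fingers, the arm and varnish_tin above 2 N or contact force between any of the fingers, the arm and brush_pot above 2 N).
It fails at once if the robot pushes on the cups rather than on the tray (over 3 N) (contact force between any of the fingers, the arm and cups above 3 N).
It fails at once if something is lifted out of its cup (raised over 15 mm) or tipped (over 0.35 rad) (height (world z) of any of glue_bottle, oil_bottle, screw_jar, varnish_tin, brush_pot above 0.055 m or angle between any of glue_bottle, oil_bottle, screw_jar, varnish_tin, brush_pot's own z axis and vertical above 0.35 rad).
It fails at once if the tray is flicked round (over 3 rad/s) (angular speed of tray above 3 rad/s).
It fails at once if the mallet, the sanding block or the wax tin is moved by more than 12 mm (distance of any of mallet, sanding_block, wax_tin from where it was at the start of the episode above 0.012 m).
It also fails if it takes over 61 s, if anything falls off the work surface, if the arm or the gripper's body presses on something with over 40 N, if the wrist force passes 120 N, or if a joint passes its speed limit or range.

## Working session

There is one attempt and no reset: what is moved stays moved. The work goes in short steps, Python scripts to look and compute and a tool call to move; the robot and the scene stay as the last step left them, time stands still between calls to the robot, and variables do not carry over. Pictures are saved under pics/ and viewed, and the job is handed in when it is done.

Besides the shell and the picture viewer there is one more tool, called after ">>>" by a JSON object that holds its "fn" and its "kwargs", one argument or row to a line. apply_moves: Moves the arm, as the interface text tells. Its arguments: {"type":"object","properties":{"motion":{"type":"array"},"grip":{"type":"number"},"grip_force":{"type":"number"}},"required":["motion"]}

```bash
mkdir -p pics
python3 - <<'E'
from cell import *
import cv2
s=observe(); print(s['time'],s['tool_pos'],s['tool_rot'],s['opening'])
for n in ['top','side']:
    p=read_camera(n); cv2.imwrite(f'pics/{n}0.png',p['img'][:,:,::-1])
    for q in ['caddy_base','tray','cut_out','glue_bottle','oil_bottle','screw_jar','varnish_tin','brush_pot','mallet','sanding_block','wax_tin']:
        print(n,q,[(d['location'],round(d['score'],2)) for d in tip_of(q,p)])
E
```

```text
0.0 [0.22049448 0.47612489 0.29156257] [-3.14011796e+00 -1.89367496e-04  2.70778493e+00] 0.09158497562017309
top caddy_base []
top tray [([0.5813, -0.0762, 0.0168], 0.85)]
top cut_out [([0.4633, -0.1046, 0.042], 0.79)]
top glue_bottle [([0.5304, -0.1295, 0.0369], 0.95), ([0.5893, -0.0019, 0.0406], 0.48)]
top oil_bottle [([0.6468, -0.0578, 0.0378], 0.74)]
top screw_jar [([0.5865, -0.0015, 0.043], 0.57)]
top varnish_tin [([0.6241, -0.1311, 0.0377], 0.75)]
top brush_pot [([0.51, -0.0519, 0.0374], 0.97), ([0.2905, -0.2125, 0.005], 0.91), ([0.7166, 0.2427, -0.0042], 0.79), ([0.594, 0.1963, -0.0014], 0.76)]
top mallet [([0.4269, -0.3707, -0.0014], 0.8)]
top sanding_block [([0.4531, 0.2416, 0.0031], 0.62), ([0.4253, -0.3707, 0.0012], 0.6)]
top wax_tin [([0.7435, 0.0378, 0.0122], 0.52)]
side caddy_base []
side tray [([0.5777, -0.0795, 0.0204], 0.86), ([0.6267, -0.1299, 0.0382], 0.61)]
side cut_out [([0.461, -0.1061, 0.0406], 0.7), ([0.6509, -0.0564, 0.0399], 0.54)]
side glue_bottle [([0.5347, -0.1335, 0.0396], 0.9)]
side oil_bottle [([0.6496, -0.0555, 0.0407], 0.84), ([0.5836, -0.0032, 0.0382], 0.29)]
side screw_jar [([0.588, -0.004, 0.0375], 0.62)]
side varnish_tin [([0.6254, -0.1288, 0.0414], 0.68)]
side brush_pot [([0.512, -0.0478, 0.0395], 0.97), ([0.2861, -0.2075, -0.001], 0.78), ([0.5998, 0.1979, 0.0012], 0.7), ([0.7198, 0.235, 0.0023], 0.57)]
side mallet [([0.4267, -0.3659, 0.0011], 0.61), ([0.7393, 0.0385, 0.0123], 0.37)]
side sanding_block [([0.4595, 0.2453, -0.0023], 0.63)]
side wax_tin [([0.7411, 0.0389, 0.012], 0.49)]
```

View pics/top0.png

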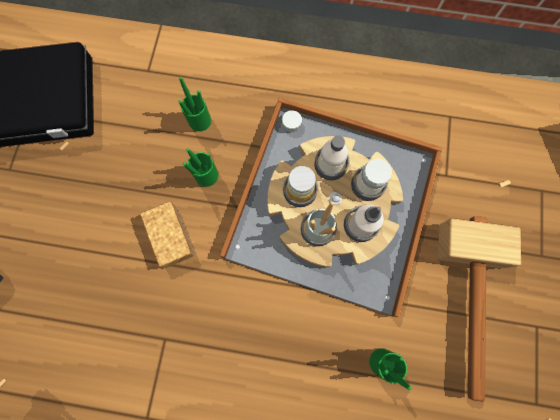

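View pics/side0.png

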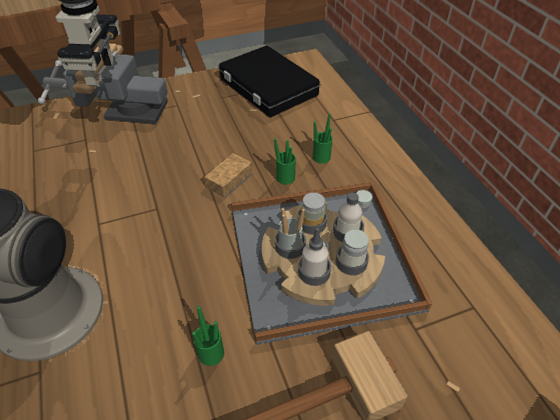

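Run:
```python
import cv2,numpy as np
a=cv2.imread('pics/top0.png')[95:320,215:450]; b=cv2.imread('pics/side0.png')[180:340,225:435]
cv2.imwrite('pics/zt.png',cv2.resize(a,None,fx=2.6,fy=2.6,interpolation=cv2.INTER_CUBIC))
cv2.imwrite('pics/zs.png',cv2.resize(b,None,fx=3.6,fy=3.6,interpolation=cv2.INTER_CUBIC))
```

```text
(no output)
```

View pics/zt.png

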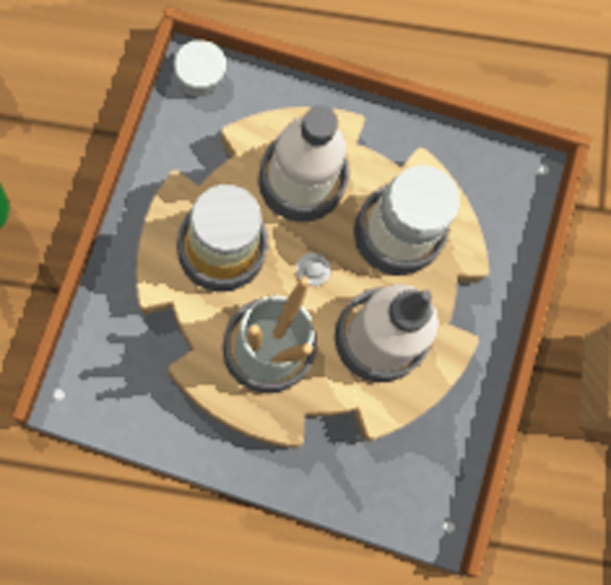

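View pics/zs.png

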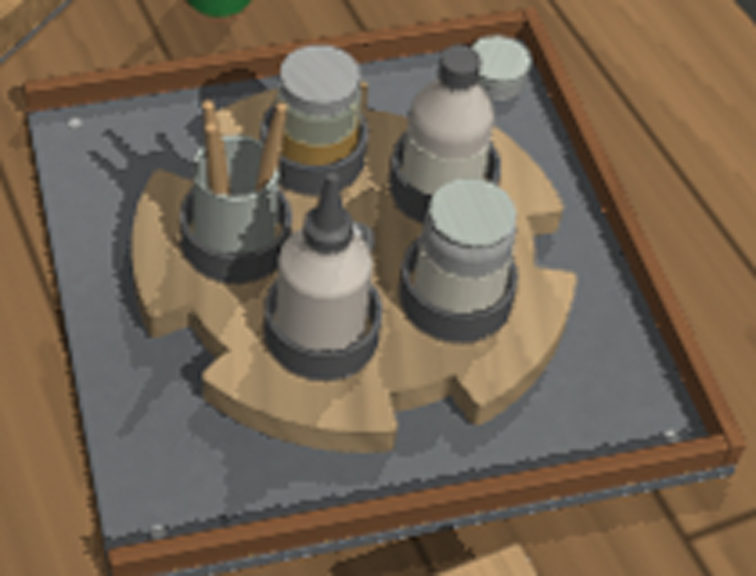

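```bash
cat > h.py <<'E'
import numpy as np,cv2
def ray(p,uv,z):
    K=np.array(p['camera_matrix']);R=np.array(p['R']);t=np.array(p['t'])
    d=R.T@np.linalg.solve(K,[uv[0],uv[1],1]);c=-R.T@t
    return c+d*(z-c[2])/d[2]
def proj(p,X):
    K=np.array(p['camera_matrix']);R=np.array(p['R']);t=np.array(p['t'])
    q=K@(R@np.asarray(X,float)+t);return q[:2]/q[2]
C=np.array([.5797,-.0778])
def cuts(p,C,yaw):pass
E
python3 - <<'E'
from cell import *
from h import *
p=read_camera('top')
f=lambda u,v:(215+(u+.5)/2.6-.5,95+(v+.5)/2.6-.5)
for n,uv,z in [('s1',(58,395),.012),('s2',(447,526),.012),('s3',(543,170),.012),('FL',(20,418),.035),('FR',(472,574),.035),('BL',(170,12),.035),('BR',(585,146),.035),('hub',(313,268),.05)]:
    print(n,ray(p,f(*uv),z).round(4))
P=np.array([[.532,-.131],[.6482,-.0567],[.587,-.003],[.6247,-.13],[.511,-.05]])
c=P.mean(0);print(c)
for q in P: print(np.degrees(np.arctan2(*(q-c)[::-1])),np.hypot(*(q-c)))
E
```

```text
s1 [0.4574 0.1014 0.012 ]
s2 [ 0.408  -0.2044  0.012 ]
s3 [ 0.7038 -0.2541  0.012 ]
FL [0.4329 0.1228 0.035 ]
FR [ 0.376  -0.2193  0.035 ]
BL [0.7816 0.0677 0.035 ]
BR [ 0.7193 -0.278   0.035 ]
hub [ 0.579  -0.0756  0.05  ]
[ 0.58058 -0.07414]
-130.50988738757974 0.07478687050545708
14.462093392774815 0.06983278599626387
84.8433344782831 0.07142909771234687
-51.697201504843676 0.07118225902568698
160.86635679409454 0.07364859808577494
```

```bash
cat >> h.py <<'E'
from scipy.spatial.transform import Rotation as Ro, Slerp
from cell import observe
C=np.array([.5795,-.0762])
TIP=np.array([0,.0555,.066])
def pose():
    s=observe(); return np.array(s['tool_pos']),Ro.from_euler('xyz',s['tool_rot'])
def target(fa,fr,fz,ta,tilt=.157):
    # finger at polar angle fa(deg) radius fr about C; tool sits outward along angle ta(deg)
    a=np.radians(fa); f=np.r_[C+fr*np.array([np.cos(a),np.sin(a)]),fz]
    R=Ro.from_euler('xyz',[np.pi,0,np.radians(ta+180+90)])*Ro.from_rotvec([-tilt,0,0])
    return f-R.apply(TIP),R
def rows(targets,n,start=None):
    p,R=start or pose(); out=[]
    for (q,S),k in zip(targets,n):
        rv=(R.inv()*S).as_rotvec()
        for i in range(k):
            R2=R*Ro.from_rotvec(rv/(k-i)) ; p2=p+(q-p)/(k-i)
            out.append((R.inv().apply(p2-p)*1e3,(R.inv()*R2).as_rotvec()))
            p,R=p2,R2; rv=(R.inv()*S).as_rotvec()
    print('['+','.join('{"offset":%s,"rotation":%s}'%([round(float(x),1) for x in o],[round(float(x),3) for x in r]) for o,r in out)+']')
def tip():
    p,R=pose(); f=p+R.apply(TIP); d=f[:2]-C
    return f.round(4),'ang',np.degrees(np.arctan2(d[1],d[0])).round(2)%360,'r',np.hypot(*d).round(4)
E
python3 - <<'E'
from h import *
q,R=target(195,.129,.16,192); print(q,R.as_euler('xyz'))
q2,R2=target(195,.129,.031,192); print(q2)
p,_=pose()
mid=(np.array([.43,.18,.28]),pose()[1])
rows([mid,(q,R)],[10,14])
E
```

```text
[ 0.39118209 -0.12313038  0.2165105 ] [2.98459265 0.         1.78023584]
[ 0.39118209 -0.12313038  0.0875105 ]
[{"offset":[-31.5, -18.1, 1.2],"rotation":[0.0, 0.0, 0.0]},{"offset":[-31.5, -18.1, 1.2],"rotation":[0.0, 0.0, 0.0]},{"offset":[-31.5, -18.1, 1.2],"rotation":[0.0, 0.0, 0.0]},{"offset":[-31.5, -18.1, 1.2],"rotation":[0.0, 0.0, 0.0]},{"offset":[-31.5, -18.1, 1.2],"rotation":[0.0, 0.0, 0.0]},{"offset":[-31.5, -18.1, 1.2],"rotation":[0.0, 0.0, 0.0]},{"offset":[-31.5, -18.1, 1.2],"rotation":[0.0, 0.0, 0.0]},{"offset":[-31.5, -18.1, 1.2],"rotation":[0.0, 0.0, 0.0]},{"offset":[-31.5, -18.1, 1.2],"rotation":[0.0, 0.0, 0.0]},{"offset":[-31.5, -18.1, 1.2],"rotation":[0.0, 0.0, 0.0]},{"offset":[-6.6, -20.8, 4.5],"rotation":[-0.01, -0.005, 0.066]},{"offset":[-7.9, -20.4, 4.4],"rotation":[-0.01, -0.005, 0.066]},{"offset":[-9.2, -19.9, 4.2],"rotation":[-0.01, -0.005, 0.066]},{"offset":[-10.5, -19.2, 4.0],"rotation":[-0.01, -0.005, 0.066]},{"offset":[-11.7, -18.6, 3.9],"rotation":[-0.01, -0.005, 0.066]},{"offset":[-12.9, -17.8, 3.8],"rotation":[-0.01, -0.005, 0.066]},{"offset":[-14.0, -16.9, 3.7],"rotation":[-0.01, -0.005, 0.066]},{"offset":[-15.1, -16.0, 3.6],"rotation":[-0.01, -0.005, 0.066]},{"offset":[-16.1, -15.0, 3.5],"rotation":[-0.01, -0.005, 0.066]},{"offset":[-17.1, -13.9, 3.4],"rotation":[-0.01, -0.005, 0.066]},{"offset":[-17.9, -12.8, 3.4],"rotation":[-0.01, -0.005, 0.066]},{"offset":[-18.7, -11.6, 3.3],"rotation":[-0.01, -0.005, 0.066]},{"offset":[-19.4, -10.4, 3.3],"rotation":[-0.01, -0.005, 0.066]},{"offset":[-20.1, -9.1, 3.3],"rotation":[-0.01, -0.005, 0.066]}]
```

>>> {"fn": "apply_moves", "kwargs": {
  "motion": [
    {"offset": [-31.5, -18, 0], "rotation": [0, 0, 0]},
    {"offset": [-31.5, -18, 0], "rotation": [0, 0, 0]},
    {"offset": [-31.5, -18, 0], "rotation": [0, 0, 0]},
    {"offset": [-31.5, -18, 0], "rotation": [0, 0, 0]},
    {"offset": [-31.5, -18, 0], "rotation": [0, 0, 0]},
    {"offset": [-31.5, -18, 0], "rotation": [0, 0, 0]},
    {"offset": [-31.5, -18, 0], "rotation": [0, 0, 0]},
    {"offset": [-31.5, -18, 0], "rotation": [0, 0, 0]},
    {"offset": [-31.5, -18, 0], "rotation": [0, 0, 0]},
    {"offset": [-31.5, -18, 0], "rotation": [0, 0, 0]},
    {"offset": [0, 0, 0], "rotation": [0, 0, 0]}
  ],
  "grip": 0
}}

```text
time: 2.17
tool_pos: [0.4393, 0.17, 0.2922]
tool_rot: [3.137, 0.003, 2.716]
contact_force: [0.2, -0.2, -0.8]
opening: 0.0921
```

Run:
```python
from h import *
print(pose()[0])
rows([target(195,.135,.21,192)],[12])
```

```text
[0.43925919 0.1699996  0.29217964]
[{"offset":[-6.0, -24.2, 2.1],"rotation":[-0.012, -0.006, 0.078]},{"offset":[-7.9, -23.7, 1.8],"rotation":[-0.012, -0.006, 0.078]},{"offset":[-9.7, -23.0, 1.6],"rotation":[-0.012, -0.006, 0.078]},{"offset":[-11.5, -22.2, 1.4],"rotation":[-0.012, -0.006, 0.078]},{"offset":[-13.1, -21.3, 1.2],"rotation":[-0.012, -0.006, 0.078]},{"offset":[-14.8, -20.2, 1.1],"rotation":[-0.012, -0.006, 0.078]},{"offset":[-16.3, -19.0, 0.9],"rotation":[-0.012, -0.006, 0.078]},{"offset":[-17.7, -17.7, 0.8],"rotation":[-0.012, -0.006, 0.078]},{"offset":[-19.0, -16.3, 0.7],"rotation":[-0.012, -0.006, 0.078]},{"offset":[-20.2, -14.8, 0.7],"rotation":[-0.012, -0.006, 0.078]},{"offset":[-21.3, -13.2, 0.6],"rotation":[-0.012, -0.006, 0.078]},{"offset":[-22.3, -11.5, 0.6],"rotation":[-0.012, -0.006, 0.078]}]
```

>>> {"fn": "apply_moves", "kwargs": {
  "motion": [
    {"offset": [-6.0, -24.2, 2], "rotation": [-0.012, -0.006, 0.078]},
    {"offset": [-8, -23.7, 2], "rotation": [-0.012, -0.006, 0.078]},
    {"offset": [-9.7, -23.0, 1.6], "rotation": [-0.012, -0.006, 0.078]},
    {"offset": [-11.5, -22.2, 1.4], "rotation": [-0.012, -0.006, 0.078]},
    {"offset": [-13, -21.3, 1.2], "rotation": [-0.012, -0.006, 0.078]},
    {"offset": [-14.8, -20.2, 1], "rotation": [-0.012, -0.006, 0.078]},
    {"offset": [-16.3, -19.0, 1], "rotation": [-0.012, -0.006, 0.078]},
    {"offset": [-17.7, -17.7, 1], "rotation": [-0.012, -0.006, 0.078]},
    {"offset": [-19.0, -16.3, 0.7], "rotation": [-0.012, -0.006, 0.078]},
    {"offset": [-20.2, -14.8, 0.7], "rotation": [-0.012, -0.006, 0.078]},
    {"offset": [-21.3, -13.2, 0.6], "rotation": [-0.012, -0.006, 0.078]},
    {"offset": [-22.3, -11.5, 0.6], "rotation": [-0.012, -0.006, 0.078]}
  ]
}}

```text
time: 3.17
tool_pos: [0.3784, -0.1315, 0.2647]
tool_rot: [2.969, -0.006, 1.737]
contact_force: [0.4, -0.9, -1.2]
opening: 0.0917
```

Run:
```python
from h import *
print(pose()[0],tip())
rows([target(195,.129,.08,192)],[8])
```

```text
[ 0.37839148 -0.13149518  0.2646591 ] (array([ 0.4434, -0.1203,  0.2092]), 'ang', np.float64(197.94), 'r', np.float64(0.143))
[{"offset":[0.7, -1.0, 16.1],"rotation":[0.002, 0.0, -0.005]},{"offset":[0.7, -1.0, 16.1],"rotation":[0.002, 0.0, -0.005]},{"offset":[0.7, -1.0, 16.1],"rotation":[0.002, 0.0, -0.005]},{"offset":[0.7, -0.9, 16.1],"rotation":[0.002, 0.0, -0.005]},{"offset":[0.7, -0.9, 16.1],"rotation":[0.002, 0.0, -0.005]},{"offset":[0.7, -0.9, 16.1],"rotation":[0.002, 0.0, -0.005]},{"offset":[0.7, -0.8, 16.1],"rotation":[0.002, 0.0, -0.005]},{"offset":[0.7, -0.8, 16.1],"rotation":[0.002, 0.0, -0.005]}]
```

>>> {"fn": "apply_moves", "kwargs": {
  "motion": [
    {"offset": [0.7, -1, 16], "rotation": [0.002, 0, -0.005]},
    {"offset": [0.7, -1, 16], "rotation": [0.002, 0, -0.005]},
    {"offset": [0.7, -1, 16], "rotation": [0.002, 0, -0.005]},
    {"offset": [0.7, -1, 16], "rotation": [0.002, 0, -0.005]},
    {"offset": [0.7, -1, 16], "rotation": [0.002, 0, -0.005]},
    {"offset": [0.7, -1, 16], "rotation": [0.002, 0, -0.005]},
    {"offset": [0.7, -1, 16], "rotation": [0.002, 0, -0.005]},
    {"offset": [0.7, -1, 15], "rotation": [0.002, 0, -0.005]},
    {"offset": [0, 0, 0], "rotation": [0, 0, 0]}
  ]
}}

```text
time: 3.92
tool_pos: [0.3915, -0.1279, 0.1354]
tool_rot: [2.979, 0.007, 1.763]
contact_force: [-0.6, -0.6, -0.9]
opening: 0.0921
```

Run:
```python
from h import *
from cell import *
print(pose()[0],tip())
for n in ['top','side']:
    p=read_camera(n); im=p['img'][:,:,::-1].copy()
    print(n,[(d['location'],round(d['score'],2)) for d in tip_of('cut_out',p)])
    q,R=pose(); a=proj(p,q+R.apply(TIP)); print(a)
    x,y=int(a[0])-105,int(a[1])-80
    cv2.imwrite(f'pics/{n}1.png',cv2.resize(im[max(y,0):y+160,max(x,0):x+210],None,fx=3.6,fy=3.6,interpolation=2))
rows([target(195,.129,.031,192)],[6])
```

```text
[ 0.3914526  -0.1278584   0.13536604] (array([ 0.4558, -0.1157,  0.0792]), 'ang', np.float64(197.71), 'r', np.float64(0.1299))
top [([0.4631, -0.1087, 0.0437], 0.79)]
[351.20494676 260.86241808]
side [([0.4633, -0.1027, 0.0439], 0.77), ([0.6238, -0.1324, 0.0407], 0.61)]
[277.08430567 266.15404207]
[{"offset":[1.1, -1.5, 8.3],"rotation":[0.002, 0.002, -0.003]},{"offset":[1.1, -1.4, 8.3],"rotation":[0.002, 0.002, -0.003]},{"offset":[1.1, -1.4, 8.3],"rotation":[0.002, 0.002, -0.003]},{"offset":[1.1, -1.4, 8.3],"rotation":[0.002, 0.002, -0.003]},{"offset":[1.0, -1.4, 8.3],"rotation":[0.002, 0.002, -0.003]},{"offset":[1.0, -1.4, 8.3],"rotation":[0.002, 0.002, -0.003]}]
```

View pics/top1.png

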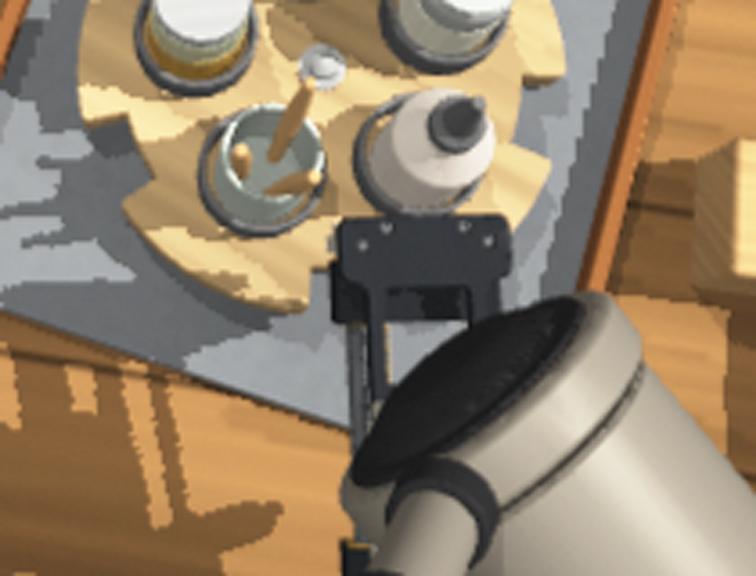

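View pics/side1.png

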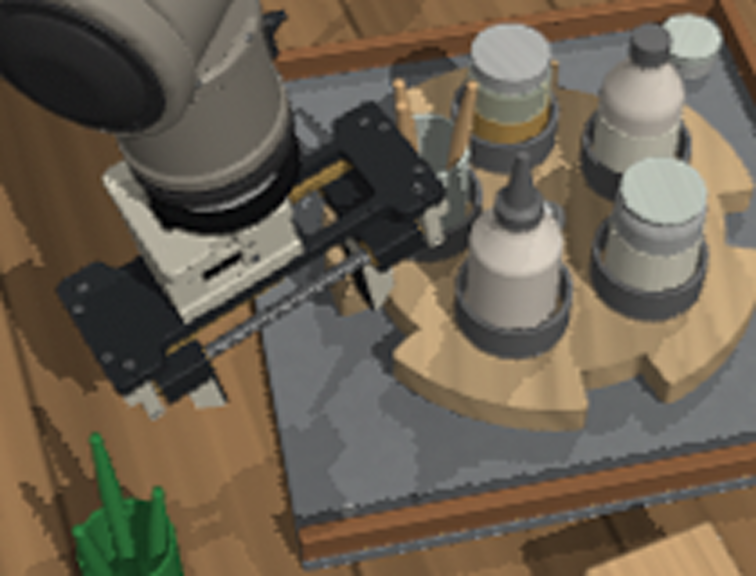

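Run:
```python
from h import *
rows([target(194,.130,.060,191.5,.175)],[5])
rows([target(194,.130,.032,191.5,.175)],[4],target(194,.130,.060,191.5,.175))
```

```text
[{"offset":[1.8, -1.3, 4.4],"rotation":[-0.002, 0.002, -0.001]},{"offset":[1.8, -1.3, 4.4],"rotation":[-0.002, 0.002, -0.001]},{"offset":[1.8, -1.3, 4.4],"rotation":[-0.002, 0.002, -0.001]},{"offset":[1.8, -1.3, 4.4],"rotation":[-0.002, 0.002, -0.001]},{"offset":[1.8, -1.3, 4.4],"rotation":[-0.002, 0.002, -0.001]}]
[{"offset":[0.0, -1.2, 6.9],"rotation":[0.0, 0.0, 0.0]},{"offset":[0.0, -1.2, 6.9],"rotation":[0.0, 0.0, 0.0]},{"offset":[0.0, -1.2, 6.9],"rotation":[0.0, 0.0, 0.0]},{"offset":[0.0, -1.2, 6.9],"rotation":[0.0, 0.0, 0.0]}]
```

>>> {"fn": "apply_moves", "kwargs": {
  "motion": [
    {"offset": [2, -1.3, 4.4], "rotation": [-0.002, 0.002, -0.001]},
    {"offset": [2, -1.3, 4.4], "rotation": [-0.002, 0.002, -0.001]},
    {"offset": [2, -1.3, 4.4], "rotation": [-0.002, 0.002, -0.001]},
    {"offset": [2, -1.3, 4.4], "rotation": [-0.002, 0.002, -0.001]},
    {"offset": [1.5, -1.3, 4.4], "rotation": [-0.002, 0.002, -0.001]},
    {"offset": [0, 0, 0], "rotation": [0, 0, 0]}
  ]
}}

```text
time: 4.62
tool_pos: [0.389, -0.1203, 0.1161]
tool_rot: [2.959, 0.006, 1.769]
contact_force: [0.4, -0.6, 0.1]
opening: 0.0921
```

Run:
```python
from h import *
from cell import *
print(pose()[0],tip())
for n in ['top','side']:
    p=read_camera(n); im=p['img'][:,:,::-1].copy()
    q,R=pose(); a=proj(p,q+R.apply(TIP)); print(a)
    x,y=int(a[0])-75,int(a[1])-60
    cv2.imwrite(f'pics/{n}2.png',cv2.resize(im[max(y,0):y+120,max(x,0):x+150],None,fx=5,fy=5,interpolation=2))
rows([target(194,.130,.032,191.5,.175)],[5])
```

```text
[ 0.38897876 -0.1203078   0.11609157] (array([ 0.4543, -0.1075,  0.0613]), 'ang', np.float64(194.02), 'r', np.float64(0.1291))
[344.42816742 262.45115425]
[274.48838457 268.95212035]
[{"offset":[0.0, -1.2, 5.7],"rotation":[0.002, 0.001, -0.0]},{"offset":[0.0, -1.2, 5.7],"rotation":[0.002, 0.001, -0.0]},{"offset":[0.0, -1.2, 5.7],"rotation":[0.002, 0.001, -0.0]},{"offset":[0.0, -1.2, 5.7],"rotation":[0.002, 0.001, -0.0]},{"offset":[0.0, -1.2, 5.7],"rotation":[0.002, 0.001, -0.0]}]
```

View pics/side2.png

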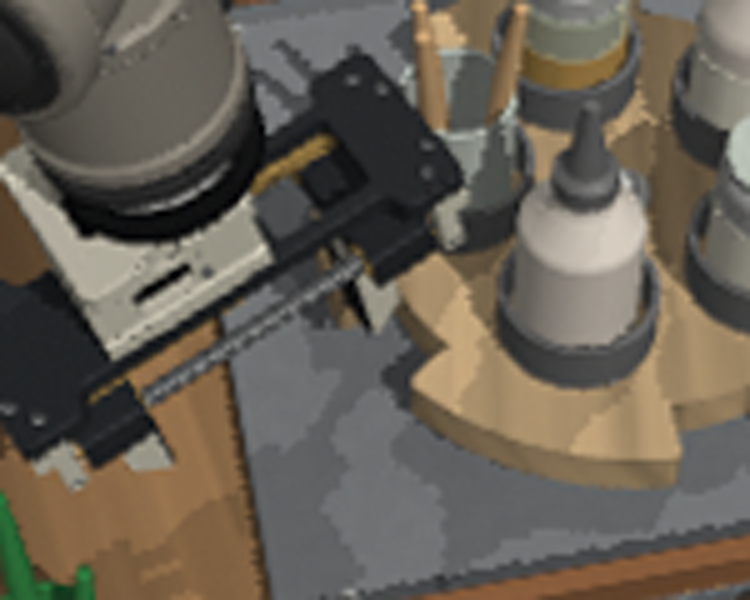

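View pics/top2.png

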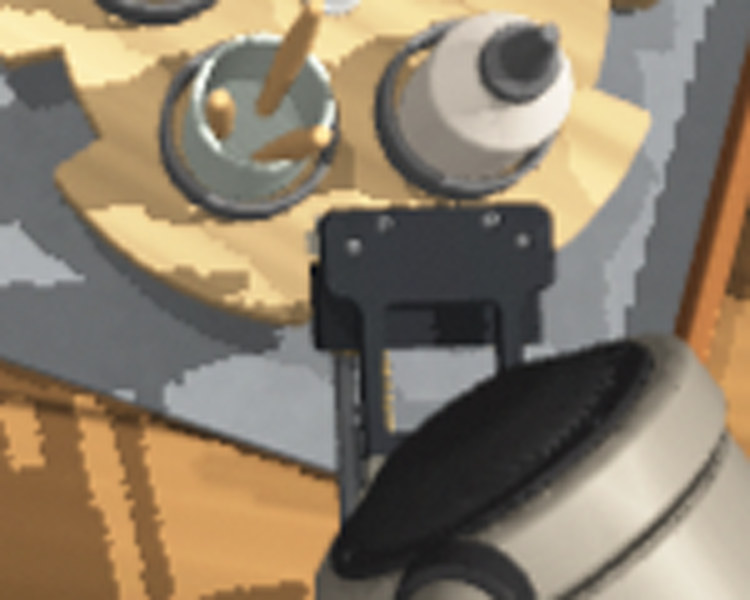

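Run:
```python
from h import *
from cell import *
p=read_camera('side'); im=p['img'][:,:,::-1].copy()
q,R=pose(); a=proj(p,q+R.apply(TIP)); x,y=int(a[0])-60,int(a[1])-45
im=cv2.resize(im[y:y+90,x:x+120],None,fx=6,fy=6,interpolation=2)
for s in (1,-1):
  for yy,col in ((46,(0,0,255)),(65,(0,255,0))):
    pts=[]
    for xx,zz in ((-9.5,40),(-9.5,66),(9.5,66),(9.5,40)):
        b=proj(p,q+R.apply(np.array([xx,s*yy,zz])/1e3)); pts.append(((b-[x,y]+.5)*6).astype(int))
    cv2.polylines(im,[np.array(pts)],False,col,1)
pts=[]
for xx,yy in ((-37.5,-95),(37.5,-95),(37.5,95),(-37.5,95)):
    b=proj(p,q+R.apply(np.array([xx,yy,0])/1e3)); pts.append(((b-[x,y]+.5)*6).astype(int))
cv2.polylines(im,[np.array(pts)],True,(255,0,255),1)
cv2.imwrite('pics/s3.png',im)
```

```text
(no output)
```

View pics/s3.png

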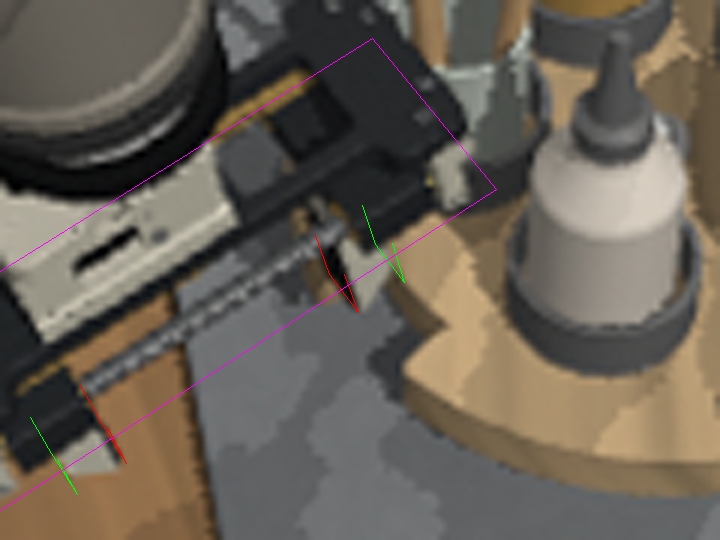

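```bash
sed -i 's/^TIP=.*/TIP=np.array([0,.051,.066])/' h.py
python3 - <<'E'
from h import *
print(tip())
rows([target(194,.128,.030,191.5,.175)],[6])
E
```

```text
(array([ 0.4507, -0.109 ,  0.0613]), 'ang', np.float64(194.29), 'r', np.float64(0.1329))
[{"offset":[0.1, -0.1, 5.2],"rotation":[0.001, 0.001, -0.0]},{"offset":[0.1, -0.1, 5.2],"rotation":[0.001, 0.001, -0.0]},{"offset":[0.1, -0.1, 5.2],"rotation":[0.001, 0.001, -0.0]},{"offset":[0.1, -0.0, 5.2],"rotation":[0.001, 0.001, -0.0]},{"offset":[0.1, -0.0, 5.2],"rotation":[0.001, 0.001, -0.0]},{"offset":[0.1, -0.0, 5.2],"rotation":[0.001, 0.001, -0.0]}]
```

>>> {"fn": "apply_moves", "kwargs": {
  "motion": [
    {"offset": [0, 0, 5.2], "rotation": [0, 0, 0]},
    {"offset": [0, 0, 5.2], "rotation": [0, 0, 0]},
    {"offset": [0, 0, 5.2], "rotation": [0, 0, 0]},
    {"offset": [0, 0, 5.2], "rotation": [0, 0, 0]},
    {"offset": [0, 0, 5.2], "rotation": [0, 0, 0]},
    {"offset": [0, 0, 5.2], "rotation": [0, 0, 0]},
    {"offset": [0, 0, 0], "rotation": [0, 0, 0]}
  ]
}}

```text
time: 5.35
tool_pos: [0.3966, -0.1205, 0.0832]
tool_rot: [2.957, 0.008, 1.769]
contact_force: [-0.6, 0.4, 0.2]
opening: 0.0918
```

Run:
```python
from h import *
from cell import *
print(pose()[0],tip())
for n in ['top','side']:
    p=read_camera(n); im=p['img'][:,:,::-1].copy()
    q,R=pose(); a=proj(p,q+R.apply(TIP)); print(a)
    x,y=int(a[0])-65,int(a[1])-50
    cv2.imwrite(f'pics/{n}4.png',cv2.resize(im[max(y,0):y+100,max(x,0):x+130],None,fx=6,fy=6,interpolation=2))
```

```text
[ 0.39657664 -0.12045024  0.0832218 ] (array([ 0.4577, -0.1086,  0.0277]), 'ang', np.float64(194.91), 'r', np.float64(0.1261))
[342.28179197 262.79183476]
[276.1865714  278.11353799]
```

View pics/side4.png

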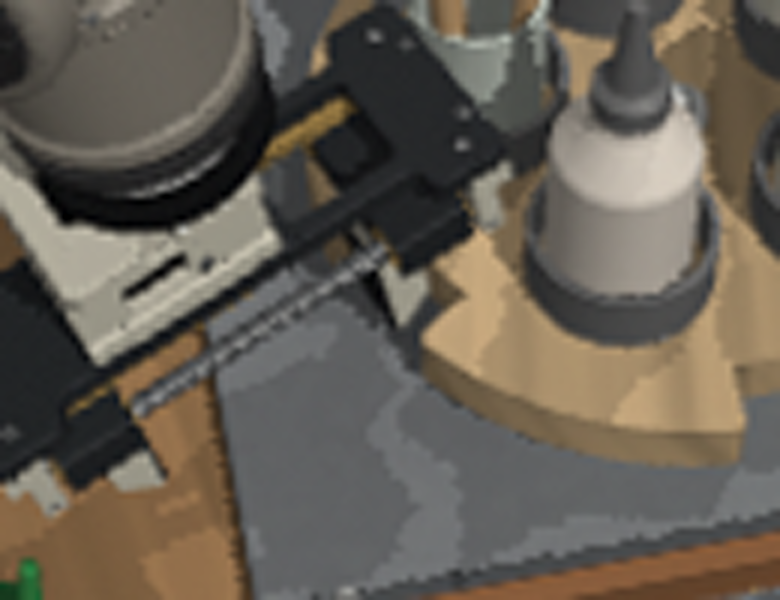

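View pics/top4.png

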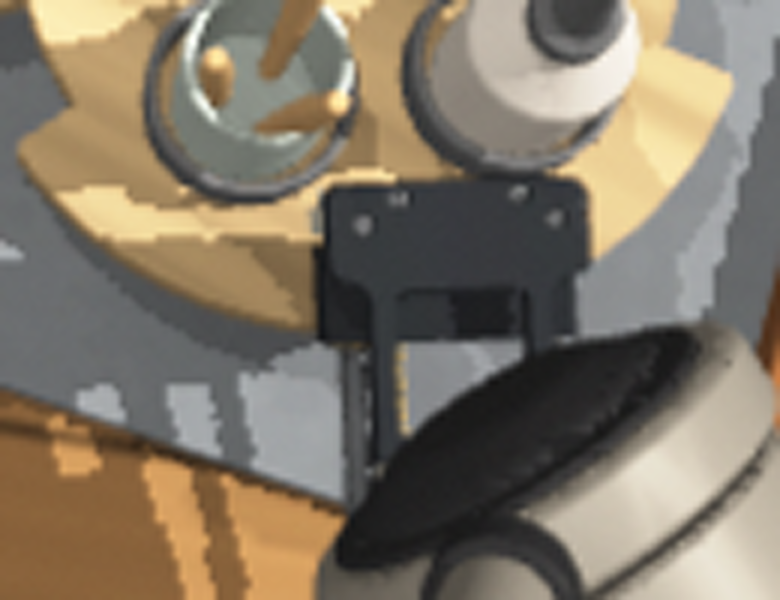

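```bash
cat >> h.py <<'E'
def ta(fa): return 191.5-.67*(195-fa)
def arc(f0,f1,n,z=.030,r=.128):
    rows([target(a,r,z,ta(a),.175) for a in np.linspace(f0,f1,n+1)[1:]],[1]*n)
E
python3 - <<'E'
from h import *
arc(194.9,172,12)
E
```

```text
[{"offset":[5.1, -1.2, -2.6],"rotation":[0.01, 0.005, 0.022]},{"offset":[5.6, -0.1, -0.0],"rotation":[0.0, -0.004, 0.022]},{"offset":[5.6, -0.1, -0.0],"rotation":[-0.0, -0.004, 0.022]},{"offset":[5.6, -0.0, -0.0],"rotation":[0.0, -0.004, 0.022]},{"offset":[5.6, 0.0, 0.0],"rotation":[-0.0, -0.004, 0.022]},{"offset":[5.6, 0.1, 0.0],"rotation":[-0.0, -0.004, 0.022]},{"offset":[5.6, 0.1, 0.0],"rotation":[0.0, -0.004, 0.022]},{"offset":[5.6, 0.2, 0.0],"rotation":[0.0, -0.004, 0.022]},{"offset":[5.6, 0.2, 0.0],"rotation":[0.0, -0.004, 0.022]},{"offset":[5.6, 0.2, 0.0],"rotation":[-0.0, -0.004, 0.022]},{"offset":[5.6, 0.3, 0.1],"rotation":[0.0, -0.004, 0.022]},{"offset":[5.6, 0.3, 0.1],"rotation":[-0.0, -0.004, 0.022]}]
```

>>> {"fn": "apply_moves", "kwargs": {
  "motion": [
    {"offset": [4, -1.2, -2.6], "rotation": [0.01, 0.005, 0.02]},
    {"offset": [5.6, 0, 0], "rotation": [0, -0.004, 0.022]},
    {"offset": [5.6, 0, 0], "rotation": [0, -0.004, 0.022]},
    {"offset": [5.6, 0, 0], "rotation": [0, -0.004, 0.022]},
    {"offset": [5.6, 0, 0], "rotation": [0, -0.004, 0.022]},
    {"offset": [5.6, 0, 0], "rotation": [0, -0.004, 0.022]}
  ]
}}

```text
time: 5.95
tool_pos: [0.3914, -0.09, 0.0873]
tool_rot: [2.964, 0.003, 1.63]
contact_force: [0.4, -1.3, -0.8]
opening: 0.092
```

```bash
cat > look.py <<'E'
import sys
from h import *
from cell import *
k=sys.argv[1]
print(tip(), np.round(observe()['contact_force'],1))
for n in ['top','side']:
    p=read_camera(n); im=p['img'][:,:,::-1].copy()
    for q in ['glue_bottle','cut_out','brush_pot']:
        for d in tip_of(q,p):
            l=np.array(d['location'])[:2]-C
            if np.hypot(*l)<.15: print(n,q,round(d['score'],2),d['location'],'ang',np.degrees(np.arctan2(l[1],l[0])).round(1)%360,'r',np.hypot(*l).round(3))
    a=proj(p,[C[0],C[1],.06]); x,y=int(a[0])-105,int(a[1])-80
    cv2.imwrite(f'pics/{n}{k}.png',cv2.resize(im[max(y,0):y+180,max(x,0):x+210],None,fx=3.3,fy=3.3,interpolation=2))
E
python3 look.py 5
```

```text
(array([ 0.4531, -0.0865,  0.0313]), 'ang', np.float64(184.65), 'r', np.float64(0.1268)) [ 0.4 -1.3 -0.8]
top glue_bottle 0.97 [0.5261, -0.1263, 0.038] ang 223.2 r 0.073
top glue_bottle 0.61 [0.5153, -0.0495, 0.0385] ang 157.4 r 0.07
top brush_pot 0.58 [0.5129, -0.0453, 0.035] ang 155.1 r 0.073
side glue_bottle 0.79 [0.5299, -0.1279, 0.0419] ang 226.2 r 0.072
side glue_bottle 0.44 [0.4569, -0.0902, 0.0448] ang 186.5 r 0.123
side cut_out 0.85 [0.4594, -0.0948, 0.0432] ang 188.8 r 0.122
side brush_pot 0.69 [0.5168, -0.0431, 0.0382] ang 152.2 r 0.071
```

View pics/top5.png

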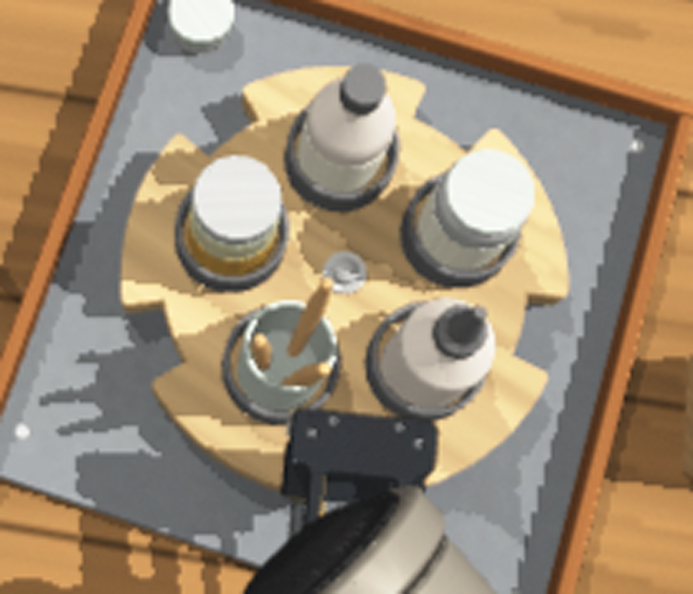

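View pics/side5.png

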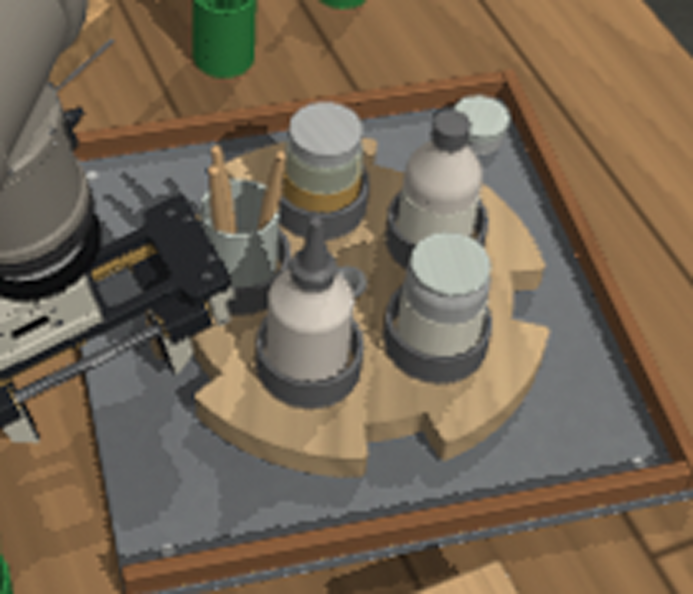

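```bash
python3 -c "
from h import *
arc(184.65,160.65,12)"
```

```text
[{"offset":[4.8, -1.3, 0.7],"rotation":[0.002, 0.002, 0.005]},{"offset":[5.9, 0.1, 0.0],"rotation":[0.0, -0.004, 0.023]},{"offset":[5.9, 0.2, 0.0],"rotation":[0.0, -0.004, 0.023]},{"offset":[5.9, 0.2, 0.0],"rotation":[-0.0, -0.004, 0.023]},{"offset":[5.9, 0.3, 0.1],"rotation":[-0.0, -0.004, 0.023]},{"offset":[5.9, 0.3, 0.1],"rotation":[0.0, -0.004, 0.023]},{"offset":[5.9, 0.4, 0.1],"rotation":[0.0, -0.004, 0.023]},{"offset":[5.9, 0.4, 0.1],"rotation":[-0.0, -0.004, 0.023]},{"offset":[5.9, 0.5, 0.1],"rotation":[0.0, -0.004, 0.023]},{"offset":[5.9, 0.5, 0.1],"rotation":[-0.0, -0.004, 0.023]},{"offset":[5.9, 0.6, 0.1],"rotation":[0.0, -0.004, 0.023]},{"offset":[5.9, 0.6, 0.1],"rotation":[0.0, -0.004, 0.023]}]
```

>>> {"fn": "apply_moves", "kwargs": {
  "motion": [
    {"offset": [5, -1, 0.5], "rotation": [0.002, 0, 0.005]},
    {"offset": [6, 0, 0], "rotation": [0, -0.004, 0.023]},
    {"offset": [6, 0.2, 0], "rotation": [0, -0.004, 0.023]},
    {"offset": [6, 0.2, 0], "rotation": [0, -0.004, 0.023]},
    {"offset": [6, 0.3, 0], "rotation": [0, -0.004, 0.023]},
    {"offset": [6, 0.3, 0], "rotation": [0, -0.004, 0.023]},
    {"offset": [6, 0.4, 0], "rotation": [0, -0.004, 0.023]},
    {"offset": [6, 0.4, 0], "rotation": [0, -0.004, 0.023]},
    {"offset": [6, 0.5, 0], "rotation": [0, -0.004, 0.023]},
    {"offset": [6, 0.5, 0], "rotation": [0, -0.004, 0.023]}
  ]
}}

```text
time: 7.18
tool_pos: [0.3963, -0.0313, 0.0868]
tool_rot: [2.962, 0.002, 1.398]
contact_force: [0.1, -1.6, 0.6]
opening: 0.0919
```

```bash
python3 look.py 6; python3 -c "
from h import *
f=float(tip()[2]);arc(f,f-20,10)"
```

```text
(array([ 0.4573, -0.0421,  0.0309]), 'ang', np.float64(164.41), 'r', np.float64(0.1269)) [ 0.1 -1.6  0.6]
top glue_bottle 0.92 [0.5097, -0.1052, 0.0374] ang 202.6 r 0.076
top cut_out 0.37 [0.5806, -0.0782, 0.0152] ang 298.8 r 0.002
top brush_pot 0.71 [0.5276, -0.0277, 0.0395] ang 136.9 r 0.071
side glue_bottle 0.77 [0.5143, -0.1074, 0.0396] ang 205.6 r 0.072
side cut_out 0.73 [0.5819, -0.0735, 0.0178] ang 48.4 r 0.004
side cut_out 0.66 [0.4575, -0.0513, 0.0433] ang 168.5 r 0.125
side brush_pot 0.69 [0.5312, -0.0214, 0.0393] ang 131.4 r 0.073
[{"offset":[4.9, -0.5, 0.5],"rotation":[0.004, 0.001, 0.007]},{"offset":[5.9, 0.6, 0.1],"rotation":[0.0, -0.004, 0.023]},{"offset":[5.9, 0.7, 0.1],"rotation":[0.0, -0.004, 0.023]},{"offset":[5.8, 0.7, 0.1],"rotation":[0.0, -0.004, 0.023]},{"offset":[5.8, 0.8, 0.1],"rotation":[0.0, -0.004, 0.023]},{"offset":[5.8, 0.8, 0.1],"rotation":[-0.0, -0.004, 0.023]},{"offset":[5.8, 0.9, 0.2],"rotation":[-0.0, -0.004, 0.023]},{"offset":[5.8, 0.9, 0.2],"rotation":[0.0, -0.004, 0.023]},{"offset":[5.8, 1.0, 0.2],"rotation":[-0.0, -0.004, 0.023]},{"offset":[5.8, 1.0, 0.2],"rotation":[-0.0, -0.004, 0.023]}]
```

View pics/top6.png

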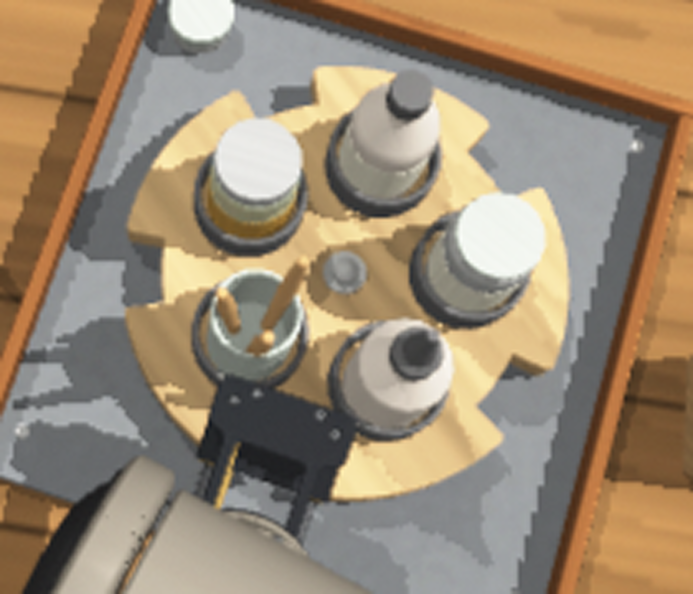

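View pics/side6.png

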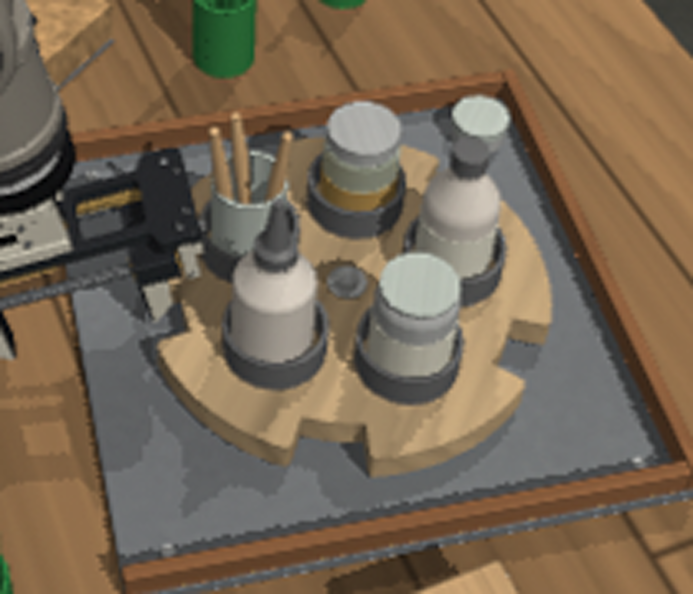

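>>> {"fn": "apply_moves", "kwargs": {
  "motion": [
    {"offset": [5, -0.5, 0.5], "rotation": [0.004, 0, 0.007]},
    {"offset": [6, 0.5, 0], "rotation": [0, -0.004, 0.023]},
    {"offset": [6, 0.5, 0], "rotation": [0, -0.004, 0.023]},
    {"offset": [6, 0.6, 0], "rotation": [0, -0.004, 0.023]},
    {"offset": [6, 0.6, 0], "rotation": [0, -0.004, 0.023]},
    {"offset": [6, 0.7, 0], "rotation": [0, -0.004, 0.023]},
    {"offset": [6, 0.7, 0], "rotation": [0, -0.004, 0.023]},
    {"offset": [6, 0.8, 0.1], "rotation": [0, -0.004, 0.023]},
    {"offset": [6, 0.8, 0.1], "rotation": [0, -0.004, 0.023]},
    {"offset": [6, 0.9, 0.1], "rotation": [0, -0.004, 0.023]}
  ]
}}

```text
time: 8.42
tool_pos: [0.4174, 0.0207, 0.0867]
tool_rot: [2.968, 0.001, 1.164]
contact_force: [0.2, -1.1, 0.4]
opening: 0.092
```

```bash
python3 look.py 7; python3 -c "
from h import *
f=float(tip()[2]);arc(f,f-12,6)"
```

```text
(array([ 0.474 , -0.0038,  0.0306]), 'ang', np.float64(145.53), 'r', np.float64(0.1279)) [ 0.2 -1.1  0.4]
top glue_bottle 0.83 [0.5025, -0.0794, 0.0392] ang 182.4 r 0.077
top cut_out 0.76 [0.4726, -0.0183, 0.0378] ang 151.6 r 0.122
top brush_pot 0.86 [0.5473, -0.0144, 0.04] ang 117.5 r 0.07
side glue_bottle 0.61 [0.5076, -0.0818, 0.0385] ang 184.5 r 0.072
side cut_out 0.63 [0.4728, -0.0136, 0.0428] ang 149.6 r 0.124
side brush_pot 0.65 [0.5522, -0.0069, 0.0374] ang 111.5 r 0.074
[{"offset":[4.0, 0.8, 0.8],"rotation":[-0.001, 0.002, -0.004]},{"offset":[5.8, 1.1, 0.2],"rotation":[0.0, -0.004, 0.023]},{"offset":[5.8, 1.2, 0.2],"rotation":[-0.0, -0.004, 0.023]},{"offset":[5.7, 1.2, 0.2],"rotation":[0.0, -0.004, 0.023]},{"offset":[5.7, 1.3, 0.2],"rotation":[-0.0, -0.004, 0.023]},{"offset":[5.7, 1.3, 0.2],"rotation":[0.0, -0.004, 0.023]}]
```

View pics/top7.png

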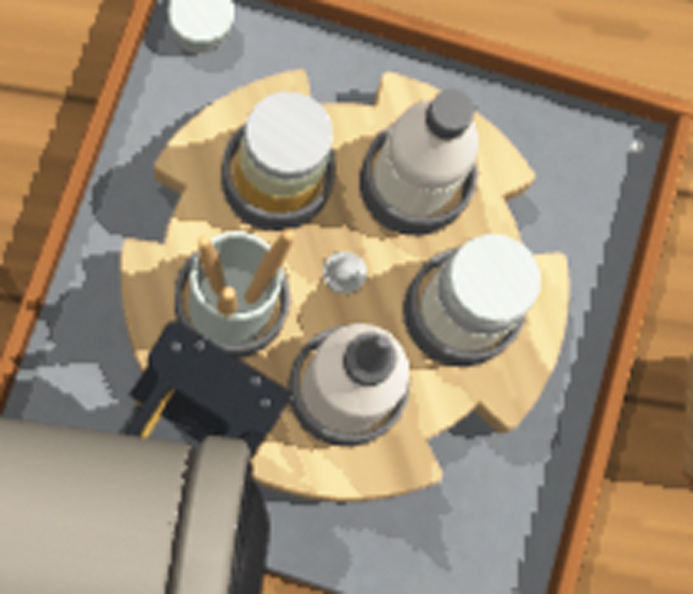

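View pics/side7.png

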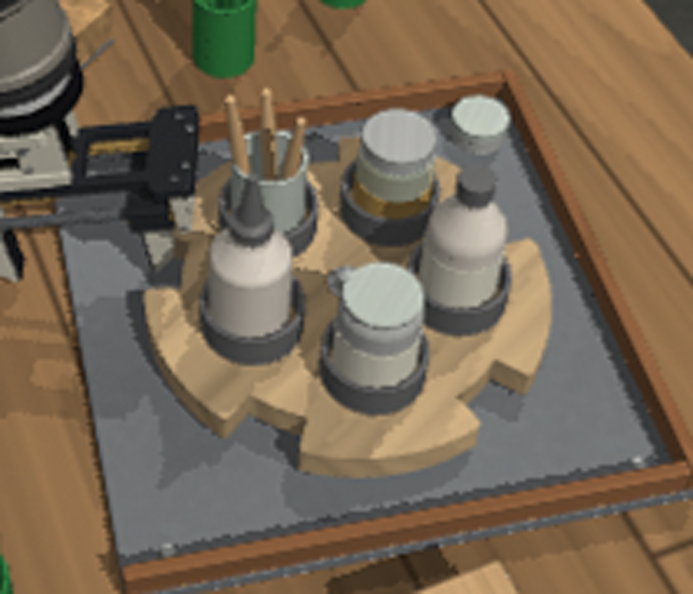

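>>> {"fn": "apply_moves", "kwargs": {
  "motion": [
    {"offset": [5, 0.5, 0.5], "rotation": [0, 0, 0]},
    {"offset": [6, 1, 0], "rotation": [0, -0.004, 0.023]},
    {"offset": [6, 1, 0], "rotation": [0, -0.004, 0.023]},
    {"offset": [6, 1, 0], "rotation": [0, -0.004, 0.023]},
    {"offset": [5, 1, 0], "rotation": [0, -0.004, 0.02]},
    {"offset": [3, 0.5, 0], "rotation": [0, 0, 0.01]},
    {"offset": [0, 0, 0], "rotation": [0, 0, 0]}
  ]
}}

```text
time: 9.4
tool_pos: [0.4353, 0.0468, 0.0868]
tool_rot: [2.969, 0.001, 1.057]
contact_force: [-0.5, -0.7, 0.4]
opening: 0.0919
```

```bash
python3 look.py 8
```

```text
(array([0.4889, 0.0165, 0.0305]), 'ang', np.float64(134.35), 'r', np.float64(0.1296)) [-0.5 -0.7  0.4]
top glue_bottle 0.9 [0.5034, -0.0679, 0.0389] ang 173.8 r 0.077
top cut_out 0.83 [0.4861, 0.0016, 0.0382] ang 140.2 r 0.122
top cut_out 0.22 [0.56, -0.0074, 0.0374] ang 105.8 r 0.072
top brush_pot 0.92 [0.5583, -0.0061, 0.0368] ang 106.8 r 0.073
top brush_pot 0.27 [0.6407, -0.0343, 0.0436] ang 34.4 r 0.074
side glue_bottle 0.91 [0.5097, -0.0711, 0.0427] ang 175.8 r 0.07
side cut_out 0.71 [0.4899, 0.0073, 0.0437] ang 137.0 r 0.122
side cut_out 0.23 [0.6427, -0.0363, 0.0379] ang 32.3 r 0.075
side brush_pot 0.77 [0.5599, -0.0045, 0.0384] ang 105.3 r 0.074
```

View pics/top8.png

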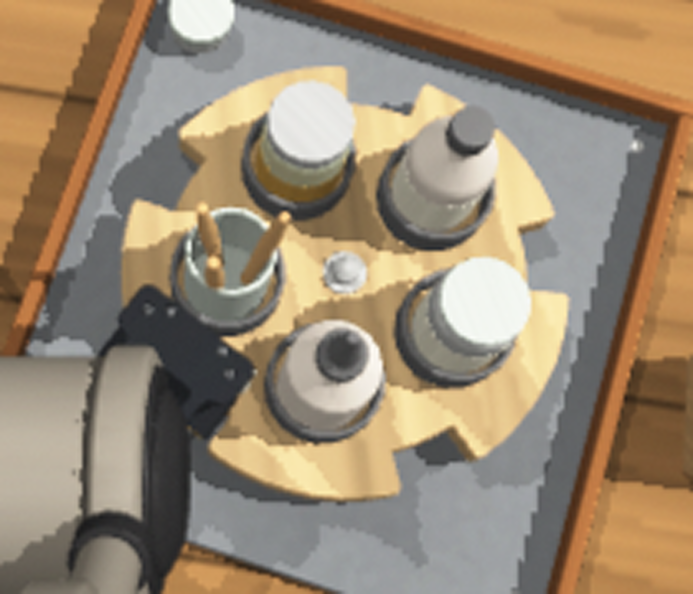

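>>> {"fn": "apply_moves", "kwargs": {
  "motion": [
    {"offset": [4, 0.5, 0], "rotation": [0, 0, 0.01]},
    {"offset": [4, 0.5, 0], "rotation": [0, 0, 0.01]},
    {"offset": [3, 0.5, 0], "rotation": [0, 0, 0.01]},
    {"offset": [0, 0, 0], "rotation": [0, 0, 0]}
  ]
}}

```text
time: 10.13
tool_pos: [0.4418, 0.0552, 0.0871]
tool_rot: [2.97, -0.004, 1.022]
contact_force: [0.6, -0.6, -0.2]
opening: 0.0914
```

```bash
python3 look.py 9
```

```text
(array([0.4944, 0.0234, 0.0307]), 'ang', np.float64(130.51), 'r', np.float64(0.131)) [ 0.6 -0.6 -0.2]
top glue_bottle 0.72 [0.5059, -0.0626, 0.0372] ang 169.5 r 0.075
top cut_out 0.6 [0.4937, 0.0071, 0.04] ang 135.8 r 0.12
top brush_pot 0.85 [0.5625, -0.0087, 0.0389] ang 104.1 r 0.07
side glue_bottle 0.69 [0.5101, -0.0689, 0.0407] ang 174.0 r 0.07
side cut_out 0.73 [0.4915, 0.0103, 0.0415] ang 135.5 r 0.123
side brush_pot 0.88 [0.5688, -0.0036, 0.0375] ang 98.4 r 0.073
```

>>> {"fn": "apply_moves", "kwargs": {
  "motion": [
    {"offset": [-3, 0, 0], "rotation": [0, 0, 0]},
    {"offset": [-3, 0, 0], "rotation": [0, 0, 0]},
    {"offset": [0, 0, -6], "rotation": [0, 0, 0]},
    {"offset": [0, 0, -10], "rotation": [0, 0, 0]},
    {"offset": [0, -3, -15], "rotation": [0, 0, 0]},
    {"offset": [0, -5, -20], "rotation": [0, 0, 0]},
    {"offset": [0, -10, -20], "rotation": [0, 0, 0]},
    {"offset": [0, -10, -20], "rotation": [0, 0, 0]},
    {"offset": [0, -10, -20], "rotation": [0, 0, 0]},
    {"offset": [0, 0, -20], "rotation": [0, 0, 0]},
    {"offset": [0, 0, 0], "rotation": [0, 0, 0]}
  ]
}}

```text
time: 11.45
tool_pos: [0.3824, 0.08, 0.2167]
tool_rot: [2.974, -0.004, 1.02]
contact_force: [0.7, 0.7, -0.3]
opening: 0.092
```

```bash
python3 look.py 10
python3 - <<'E'
from cell import *
for n in ['top','side']:
    p=read_camera(n)
    for q in ['oil_bottle','screw_jar','varnish_tin','mallet','sanding_block','wax_tin']:
        print(n,q,[(d['location'],round(d['score'],2)) for d in tip_of(q,p)][:2])
E
```

```text
(array([0.4348, 0.0481, 0.1602]), 'ang', np.float64(139.34), 'r', np.float64(0.1908)) [ 0.7  0.7 -0.3]
top glue_bottle 0.86 [0.5059, -0.0588, 0.0385] ang 166.7 r 0.076
top cut_out 0.56 [0.4932, 0.0085, 0.0403] ang 135.5 r 0.121
top cut_out 0.27 [0.5044, -0.0636, 0.0392] ang 170.5 r 0.076
top brush_pot 0.89 [0.5671, -0.0076, 0.0376] ang 100.2 r 0.07
top brush_pot 0.22 [0.6338, -0.1225, 0.0416] ang 319.5 r 0.071
side glue_bottle 0.8 [0.5105, -0.0666, 0.0408] ang 172.1 r 0.07
side cut_out 0.64 [0.4925, 0.0148, 0.0442] ang 133.7 r 0.126
side brush_pot 0.88 [0.5671, -0.0042, 0.0406] ang 99.8 r 0.073
side brush_pot 0.29 [0.5529, -0.1363, 0.0385] ang 246.1 r 0.066
top oil_bottle [([0.6312, -0.1236, 0.042], 0.93)]
top screw_jar [([0.6426, -0.0458, 0.0406], 0.78)]
top varnish_tin [([0.5489, -0.1372, 0.0372], 0.73), ([0.4265, -0.3692, -0.0007], 0.35)]
top mallet [([0.4263, -0.372, -0.0012], 0.79), ([0.5056, -0.062, 0.0378], 0.51)]
top sanding_block [([0.4541, 0.2456, -0.0003], 0.86)]
top wax_tin [([0.7416, 0.0366, 0.0124], 0.52), ([0.4503, 0.2447, -0.0001], 0.15)]
side oil_bottle [([0.6349, -0.1233, 0.0407], 0.7)]
side screw_jar [([0.6425, -0.0435, 0.0383], 0.69), ([0.4895, 0.0123, 0.043], 0.45)]
side varnish_tin [([0.5546, -0.136, 0.0414], 0.87)]
side mallet [([0.4571, 0.2452, 0.0011], 0.4)]
side sanding_block [([0.4607, 0.2459, -0.0008], 0.97)]
side wax_tin [([0.7433, 0.0393, 0.0114], 0.68)]
```

View pics/top10.png

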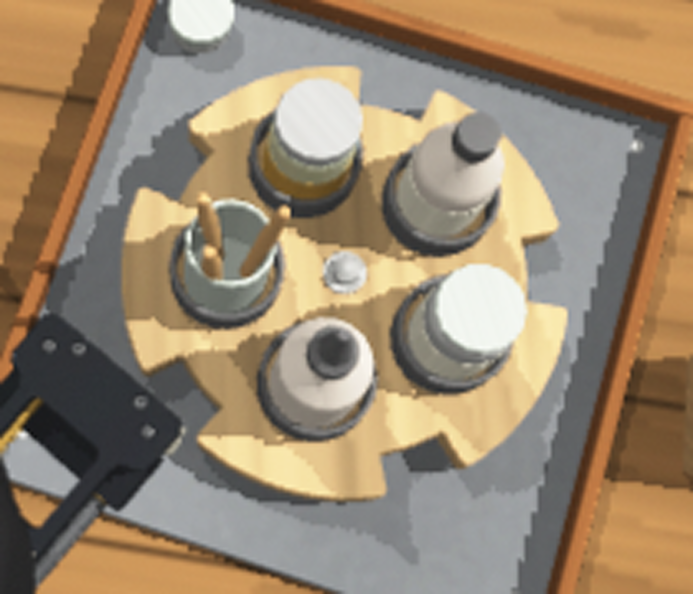

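View pics/side10.png

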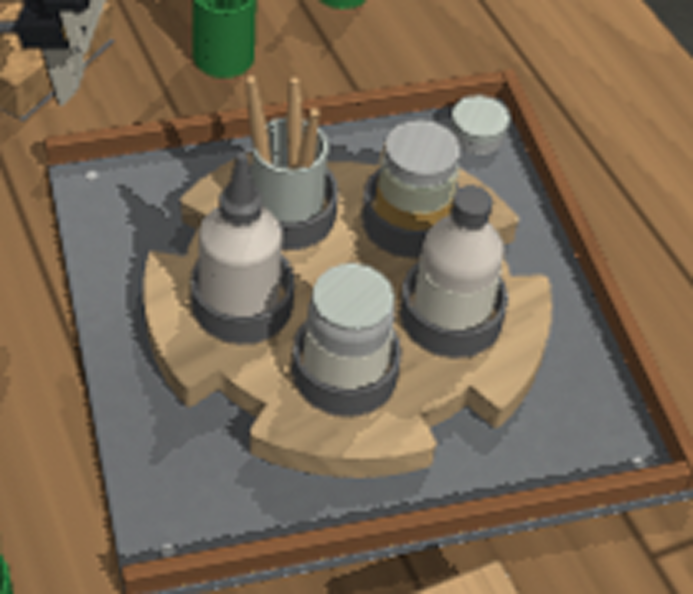

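```bash
python3 -c "
from cell import *
print(hand_in())"
```

```text
the job is handed in; nothing more can be done
None
```

The glue bottle is at the open front of the caddy and the job is handed in, at about 11.5 s of the 61 s allowed. `hand_in` gave no verdict.

I put one fingertip into the cut-out between the brush pot and the glue bottle. With it I pushed the tray about 60° clockwise at roughly 0.3 rad/s. The force on the tool read between 0.6 and 1.6 N whenever I checked it. I then backed the finger off the side of the cut-out and lifted the gripper clear.

**Bottle position:** the two pictures put the bottle at 167° and 172° about the axis. The other cups and the cut-out point to about 171–172°, and the open front is at about 171°. The bottle is about 72 mm from the axis. That puts it within about 5 mm of the front line on the worst reading, with 18 mm allowed.

**Things in the cups:** all five stand upright in their cups in the last pictures.

**Things to leave alone:** the mallet, sanding block and wax tin show no movement beyond measurement noise. The side picture did not find the mallet in the last check, so its position rests on the top picture alone.

**At rest and contact:** I did not measure the tray's speed after letting go. The gripper was clear of everything, and the remaining force reading was noise of about 1 N.

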